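# Seat a mould plate on its dowels

### The arm

A 6-joint arm with a two-finger parallel gripper is mounted at the origin on the work surface. World frame = base frame: x ahead of the robot, y to its left, z up, the work surface at z = 0. Lengths are in m, angles in rad, forces in N, time in s.
With the tool pointing down it reaches from about 0.35 to 0.775 m from the base axis. Payload 7.3 kg.
Tool frame: the origin (TCP) lies midway between the tips of the shut fingers; the grasp point (between the pads) lies 19 mm behind it (robot.grip_depth is the z of the grasp point in the tool frame, in m); z points along the fingers, y is the line along which they close (so a half turn about z gives the same grasp; the last joint's range is limited). The gripper opens to 92 mm and grips with 3 to 60 N. Pads are 19 mm wide; open, the fingers measure 130 mm over their backs; the gripper's body (75 mm by 190 mm) begins 47 mm behind the grasp point.
Start: joints at [-1.399, 0.342, 1.524, -0, 1.275, -0.146], TCP at [0.164, -0.499, 0.227] pointing down, gripper open.
Joint ranges: [-2.53, 2.53], [-0.77, 2.02], [0.04, 2.7], [-1, 4.14], [0.28, 2.66], [-3.11, 3.11]. Speed limits (rad/s): [2.57, 2.57, 3.14, 3.14, 3.14, 3.14].

### API

Orientations are given as [roll, pitch, yaw] about the fixed x, y, z axes, in that order (R = Rz(yaw) Ry(pitch) Rx(roll)).
In Python, from cell import robot, viewer gives the robot as it stands.
- The arm moves only by the tool step_arm, never from a script. Its argument "increments" is a list of rows, each an object with "delta_pos": the shift along the tool's x, y, z in cm, a list of three; "dr": the turn, a rotation vector about the tool's x, y, z in degrees, a list of three; "fingers": the closure, from -1 (fully open) to 1 (shut), so that 0 is half open. In form: [{"delta_pos": [tx, ty, tz], "dr": [wx, wy, wz], "fingers": fingers}, ...]. A call has exactly 5 rows; each row is the pose to reach, as a shift and turn from the pose commanded when the call began, along the tool's axes at that moment; what a row does not reach only later rows make up. A row lasts 1/8 s, in which the tool goes at most 62.5 mm and 10.7 degrees, less where a joint would pass 70% of its speed; a pose out of reach is approached as far as the arm can. A call with a gripper value outside its range is refused whole. The fingers move at their own pace and stop on an object; "newtons" is the grip in N (left out, the last holds). Time passes only in rows, so rows that repeat a pose let the fingers close, or fill a call up. It gives the time, the measured TCP pose, the force, the opening and the grip force at its end, in the units of the state.
- robot.observe(): the state, without advancing time (a new reading comes with each control period).
- viewer.read_camera(name): name is "side" or "top"; returns the picture (420x560x3 uint8, red, green, blue); there is no depth.
- viewer.camera_params(name): a dict with "K" (3x3 intrinsics, pixels), "T" (4x4, takes a point from camera to world coordinates). Camera axes: x right, y down, z forward; pixel columns grow to the right and rows downward; lengths in m; the calibration is good to about 2 mm. A picture is of the moment at which its call begins. camera_params takes no time and is no camera call.
- robot.hand_in(): hands the job in; it is judged then, once.
The state is a dict: "time": time; "qpos": joint angles; "qvel": joint speeds; "joint_efforts": joint torques, N m; "tool_pos": TCP position; "tool_rot": TCP orientation; "contact_force": force on the tool from outside, world axes, zero at the start; "torque": the same for the moment, N m; "opening": finger opening in m; "grip_force": force on a finger pad.
Only numpy, scipy, OpenCV 4.12 (cv2) and the standard library are available. Lean on these libraries where they do the work, as an engineer would, in place of code of your own. Each camera call takes 0.05 s, during which the arm holds its last target. There are 200 camera calls.

### The job

The engraved aluminium mould plate is lying askew on the polishing fixture, riding up on its two locating pins. With the fingers, nudge it sideways until both holes drop over the pins and it lies flat on the fixture, then push the steel turn clip all the way round, so that its bar lies square over the plate's edge. Do not pick the plate up, and leave the tape, the jar and the cup where they are.

Things in the scene. Friction and masses are not known exactly. Their poses are not given: they have to be found in the camera images.
- fixture: Dark steel slab, 160 mm (x) by 230 mm (y), top face 20 mm above the bench, fixed to it. Origin: on the bench, right under the centre of the plate's seat; x points away from the robot (turned with the fixture), z up. The slab spans x -70 to +90 mm and y -135 to +95 mm. Two locating pins stand on it and a turn clip sits at its right (-y) side.
- pin_left (a point): Tip of the left (+y) locating pin, 7 mm above the slab's top face, at x = 37, y = 50 mm of the fixture. 10 mm in diameter, tapering over its upper 4.5 mm to 6 mm at the tip. Hidden under the plate at first.
- pin_right (a point): Tip of the right (-y) locating pin, the same as the left one, at x = 37, y = -50 mm of the fixture.
- plate: Loose engraved aluminium plate, 110 mm (x) by 150 mm (y) by 10 mm thick, about 0.45 kg. Origin: centre of its underside, z up. At first its far (+x) edge rides on the pin tips and its near edge rests on the slab (tilted 5 degrees); shifted 10 to 20 mm to the fixture's +x, up to 14 mm to either side, turned up to 5 degrees. Seated: origin 20 mm above the fixture's, same x, y and yaw.
- hole_left (a point): Centre, at the underside, of the plate's left (+y) through hole: 11.5 mm wide, at x = 37, y = 50 mm of the plate, so 18 mm from its far edge. It belongs over the left pin. If the plate is pushed towards the robot so far that the pins come out beyond its far edge, it cannot be seated without lifting.
- hole_right (a point): The same for the right (-y) hole, at x = 37, y = -50 mm of the plate; it belongs over the right pin.
- clip (a joint): Angle of the steel turn clip, rad: 0 open, bar along the fixture's +x; 1.57 (stop) closed, bar along +y over the edge of the seated plate. Turns counter-clockwise seen from above about x = 30, y = -112 mm of the fixture; stays where left, about 1 N at the post moves it. Bar 16 mm wide, 6 mm thick, reaches 48 mm from the pivot, underside 32 mm above the bench. Starts at 0 to 0.35.
- clip_post (a point): Middle of the upright thumb post on the clip's bar, 40 mm from the pivot: 10 mm in diameter, from 38 to 62 mm above the bench. This point is 50 mm above the bench.
- tape: Roll of brown tape lying flat, 84 mm in diameter, 25 mm high; origin at the centre of its underside. A bystander.
- jar: Small lidded jar, 52 mm in diameter, 62 mm high; origin at the centre of its underside. A bystander.
- cup: Small black open cup, 54 mm in diameter, 38 mm high; origin at the centre of its underside. A bystander.
There are look-alikes about, which are no part of the job. Several things have the shape of the plate; the one meant has the colours described above.

How it is judged:
By the outcome, as a careful person would: the job done as asked, in the order asked, and still so for the second after the job is handed in, with the robot touching nothing.
It also fails if it takes over 64 s, if anything falls off the work surface, if the arm or the gripper's body presses on something with over 40 N, if the wrist force passes 120 N, or if a joint passes its speed limit or range.

## Working session

There is one attempt and no reset: what is moved stays moved. The work goes in short steps, Python scripts to look and compute and a tool call to move; the robot and the scene stay as the last step left them, time stands still between calls to the robot, and variables do not carry over. Pictures are saved under pics/ and viewed, at most 10 in all, crops included, and the job is handed in when it is done.

Besides the shell and the picture viewer there is one more tool, called after "Request:" by a JSON object that holds its "api" and its "payload". step_arm: Moves the arm, as the interface text tells. Its arguments: {"type":"object","properties":{"increments":{"type":"array"},"newtons":{"type":"number"}},"required":["increments"]}

```bash
mkdir -p pics; ls; python3 - <<'E'
from cell import robot, viewer
import cv2
for n in("top","side"):
    im=viewer.read_camera(n); cv2.imwrite(f"pics/{n}0.png",cv2.cvtColor(im,cv2.COLOR_RGB2BGR))
    p=viewer.camera_params(n); print(n,p["K"].tolist(),p["T"].round(4).tolist())
print(robot.observe())
E
```

```text
pics
top [[428.045542129535, 0.0, 281.00605044633124], [0.0, 428.045542129535, 204.98745419665352], [0.0, 0.0, 1.0]] [[-0.008, -0.9945, 0.1046, 0.5095], [-0.9999, 0.0089, 0.0079, 0.0555], [-0.0088, -0.1045, -0.9945, 0.8787], [0.0, 0.0, 0.0, 1.0]]
side [[422.9364944751301, 0.0, 289.9872063928931], [0.0, 422.9364944751301, 212.87536884207887], [0.0, 0.0, 1.0]] [[-0.8883, -0.3201, 0.3294, 0.3101], [-0.4592, 0.6322, -0.624, 0.6253], [-0.0085, -0.7056, -0.7086, 0.717], [0.0, 0.0, 0.0, 1.0]]
{'time': 0.1, 'qpos': array([-1.39898398e+00,  3.42659026e-01,  1.52491089e+00, -3.19651158e-05,
        1.27537201e+00, -1.46010586e-01]), 'qvel': array([ 0.00104019, -0.00039858, -0.00193934, -0.00039491,  0.00025496,
       -0.0014703 ]), 'joint_efforts': array([ 1.29746830e-03, -4.32005060e+01, -2.44693959e+01,  7.19787413e-02,
        5.26221085e-02, -5.42340035e-05]), 'tool_pos': array([ 0.16400798, -0.49835518,  0.22611505]), 'tool_rot': array([-3.14025329e+00, -1.66065860e-04,  3.17832152e-01]), 'contact_force': array([0.12210603, 0.0214371 , 0.39105804]), 'torque': array([-0.04470914,  0.00457875,  0.03444449]), 'grip_force': 0.0, 'opening': 0.09176426769366666}
```

View pics/top0.png

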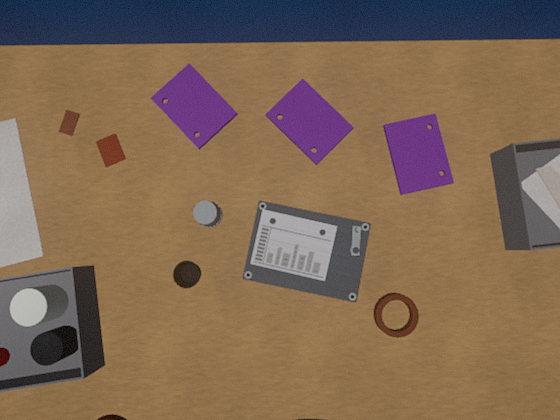

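View pics/side0.png

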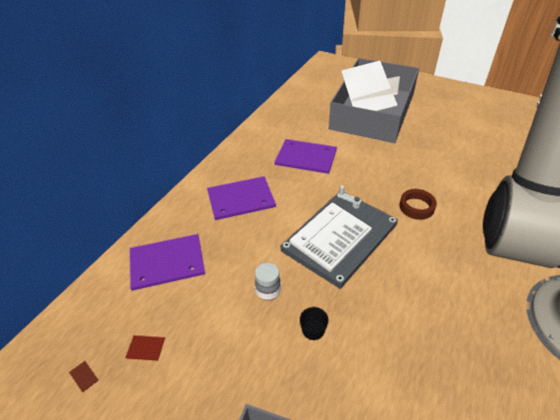

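The fixture is at about (307,252) in the top view, with the white plate on it and the clip at (355,240). The jar is at (206,212), the cup at (187,274) and the tape at (396,315). I'll zoom in on the fixture.

```bash
python3 - <<'E'
import cv2
a=cv2.imread("pics/top0.png")[195:310,235:380]; cv2.imwrite("pics/topc.png",cv2.resize(a,None,fx=5,fy=5,interpolation=cv2.INTER_CUBIC))
a=cv2.imread("pics/side0.png")[175:295,270:410]; cv2.imwrite("pics/sidec.png",cv2.resize(a,None,fx=5,fy=5,interpolation=cv2.INTER_CUBIC))
E
```

```text
(no output)
```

View pics/topc.png

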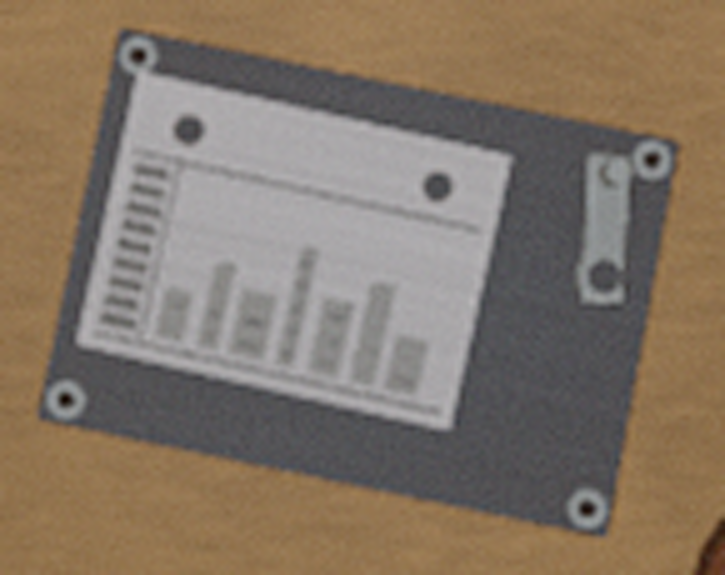

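View pics/sidec.png

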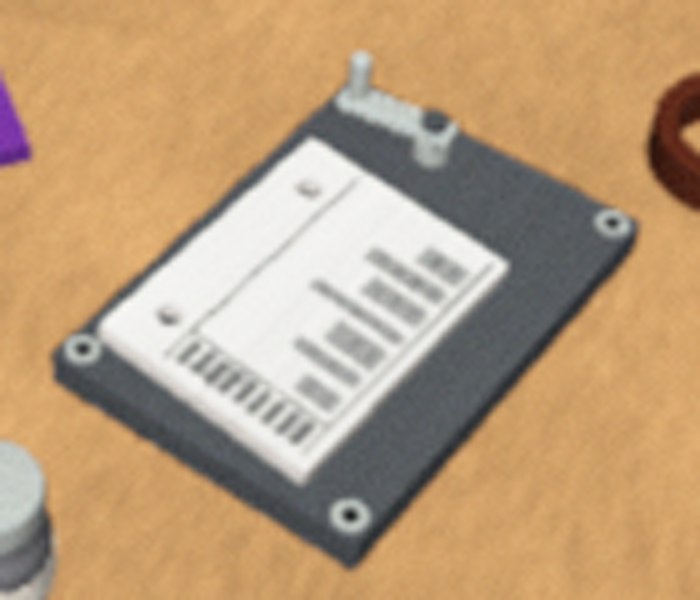

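The crops show all four slab corners, the plate corners and both holes. The clip bar points to fixture +x and its post is at the far right. I'll fit the fixture and plate poses to these points from both views.

```bash
cat > h.py <<'E'
import numpy as np
from scipy.optimize import least_squares
from scipy.spatial.transform import Rotation as R
from cell import robot, viewer
C={n:viewer.camera_params(n) for n in("top","side")}
def proj(n,P):
    T=C[n]["T"];p=(np.atleast_2d(P)-T[:3,3])@T[:3,:3]; q=p@C[n]["K"].T; return q[:,:2]/q[:,2:]
def px(c,off,f=5): return (np.array(c,float)+.5)/f-.5+off
def fit(obs,model,x0): # obs: list (cam, pix Nx2, localpts Nx3)
    f=lambda x:np.concatenate([(proj(n,model(x,L))-p).ravel() for n,p,L in obs])
    r=least_squares(f,x0,x_scale=[.01]*3+[.1]*(len(x0)-3)); return r.x,np.sqrt(np.mean(r.fun**2))
def m4(x,L): return R.from_euler('z',x[3]).apply(L)+x[:3]
def m5(x,L): return R.from_euler('ZY',[x[3],x[4]]).apply(L)+x[:3]
SL=np.array([[90,95,20],[90,-135,20],[-70,-135,20],[-70,95,20]])/1e3
PL=np.array([[55,75,10],[55,-75,10],[-55,-75,10],[-55,75,10],[37,50,10],[37,-50,10]])/1e3
def infix(F,P): return R.from_euler('z',-F[3]).apply(np.atleast_2d(P)-F[:3])
E
cat > m0.py <<'E'
from h import *
t=(235,195);s=(270,175)
F,e=fit([("top",px([[122,30],[678,145],[605,535],[40,418]],t),SL),("side",px([[57,357],[350,550],[636,228]],s),SL[[0,3,2]])],m4,[.52,0,0,-.2])
print("fix",F.round(4),e)
P,e=fit([("top",px([[138,72],[513,155],[452,430],[78,345],[188,130],[437,187]],t),PL),("side",px([[313,138],[508,265],[303,470],[100,330],[168,314],[309,187]],s),PL[[1,2,3,0,4,5]])],m5,[.52,0,.03,-.2,-.08])
print("plate",P.round(4),e)
H=m5(P,np.array([[37,50,0],[37,-50,0],[0,0,0]])/1e3); print("holes in fix mm",(infix(F,H)*1e3).round(1), "dyaw deg",np.degrees(P[3]-F[3]))
# post top: z .062
x,e=fit([("top",px([[610,172]],t),np.zeros((1,3))),("side",px([[361,60]],s),np.zeros((1,3)))],lambda x,L:L+x,[.5,-.1,.06])
print("post top infix",infix(F,x)*1e3,e)
E
python3 m0.py
```

```text
fix [ 0.5024  0.0328 -0.007  -0.2119] 0.4991307028962951
plate [ 0.5203  0.0383  0.023  -0.2304 -0.0797] 0.3410675293981981
holes in fix mm [[ 54.1  58.5  32.9]
 [ 52.3 -41.5  32.9]
 [ 16.3   9.2  29.9]] dyaw deg -1.0585671539289718
post top infix [[  68.1041434  -102.52787219   69.46678641]] 0.2912700340509986
```

```bash
cat >> h.py <<'E'
def fitF(obs): x,e=fit(obs,lambda x,L:m4([x[0],x[1],0,x[2]],L),[.52,0,-.2]); return np.array([x[0],x[1],0,x[2]]),e
def fitP(obs,z=.0248,tilt=-.0873): x,e=fit(obs,lambda x,L:m5([x[0],x[1],z,x[2],tilt],L),[.52,0,-.2]); return np.array([x[0],x[1],z,x[2],tilt]),e
def go(F,p,yaw): # p in fixture frame mm (z from bench), yaw rel. fixture
    s=robot.observe(); A=R.from_euler('xyz',s["tool_rot"])
    w=m4(F,np.array(p)/1e3); B=R.from_euler('xyz',[np.pi,0,F[3]+yaw])
    print("now infix",(infix(F,s["tool_pos"])*1e3).round(1),"world tgt",w.round(4),"delta cm",(A.inv().apply(w-s["tool_pos"])*100).round(2),"dr",np.degrees((A.inv()*B).as_rotvec()).round(1))
E
cat >> m0.py <<'E'
for cams in([0,1],[0],[1]):
    o=[("top",px([[122,30],[678,145],[605,535],[40,418]],t),SL),("side",px([[57,357],[350,550],[636,228]],s),SL[[0,3,2]])]
    F,e=fitF([o[i] for i in cams]);print("fix",F.round(4),e)
    o=[("top",px([[138,72],[513,155],[452,430],[78,345],[188,130],[437,187]],t),PL),("side",px([[313,138],[508,265],[303,470],[100,330],[168,314],[309,187]],s),PL[[1,2,3,0,4,5]])]
    P,e=fitP([o[i] for i in cams])
    print("plate",P.round(4),e,(infix(F,P[:3])*1e3).round(1),np.degrees(P[3]-F[3]))
    np.save("F.npy",F) if len(cams)==2 else 0
F=np.load("F.npy"); go(F,[12,120,150],np.pi/2)
E
python3 m0.py
```

```text
fix [ 0.5024  0.0328 -0.007  -0.2119] 0.4991307028962951
plate [ 0.5203  0.0383  0.023  -0.2304 -0.0797] 0.3410675293981981
holes in fix mm [[ 54.1  58.5  32.9]
 [ 52.3 -41.5  32.9]
 [ 16.3   9.2  29.9]] dyaw deg -1.0585671539289718
post top infix [[  68.1041434  -102.52787219   69.46678641]] 0.2912700340509986
fix [ 0.502   0.0346  0.     -0.2113] 0.9837258282228172
plate [ 0.5202  0.0388  0.0248 -0.2296 -0.0873] 0.4226576212275123 [[16.9  8.  24.8]] -1.0515179061115179
fix [ 0.5024  0.0335  0.     -0.2114] 0.6102749579654007
plate [ 0.5206  0.0384  0.0248 -0.2274 -0.0873] 0.21855852796978367 [[16.7  8.6 24.8]] -0.9152925362471779
fix [ 0.5009  0.0374  0.     -0.2118] 0.955273823404503
plate [ 0.5195  0.04    0.0248 -0.2333 -0.0873] 0.38211415289113376 [[17.6  6.4 24.8]] -1.235174882871077
now infix [[-218.7 -592.   226.1]] world tgt [0.5389 0.1494 0.15  ] delta cm [ 55.85 -49.81   7.69] dr [ -0.1  -0.  -59.7]
```

Request:
{"api": "step_arm", "payload": {"increments": [{"delta_pos": [6,-5,1],"dr": [0,0,-10],"fingers": -0.3},{"delta_pos": [12,-10,1],"dr": [0,0,-20],"fingers": -0.3},{"delta_pos": [17,-14.5,1],"dr": [0,0,-30],"fingers": -0.3},{"delta_pos": [22,-19,1],"dr": [0,0,-40],"fingers": -0.3},{"delta_pos": [26,-23,1],"dr": [0,0,-50],"fingers": -0.3}]}}

```text
time: 0.72
tool_pos: [0.3231, -0.2283, 0.2167]
tool_rot: [3.141, -0.0, 1.196]
contact_force: [0.9, -1.0, -0.4]
opening: 0.0598
grip_force: 0.0
```

```bash
python3 -c "
from h import *
F=np.load('F.npy');go(F,[12,120,150],np.pi/2)"
```

```text
now infix [[-119.8 -294.5  216.7]] world tgt [0.5389 0.1494 0.15  ] delta cm [43.05  6.23  6.67] dr [ 0.  -0.  -9.4]
```

Request:
{"api": "step_arm", "payload": {"increments": [{"delta_pos": [6,0.9,0],"dr": [0,0,-2],"fingers": -0.3},{"delta_pos": [12,1.8,0],"dr": [0,0,-4],"fingers": -0.3},{"delta_pos": [18,2.7,0],"dr": [0,0,-6],"fingers": -0.3},{"delta_pos": [24,3.5,0],"dr": [0,0,-8],"fingers": -0.3},{"delta_pos": [30,4.4,0],"dr": [0,0,-9],"fingers": -0.3}]}}

```text
time: 1.35
tool_pos: [0.4753, 0.0341, 0.2166]
tool_rot: [-3.142, 0.0, 1.349]
contact_force: [0.3, -1.8, 0.0]
opening: 0.06
grip_force: 0.0
```

```bash
python3 -c "
from h import *
F=np.load('F.npy');go(F,[12,115,80],np.pi/2)"
```

```text
now infix [[-26.   -6.  216.6]] world tgt [0.5378 0.1445 0.08  ] delta cm [12.15  3.67 13.66] dr [-0.   0.  -0.6]
```

Request:
{"api": "step_arm", "payload": {"increments": [{"delta_pos": [6,1.9,0],"dr": [0,0,-0.6],"fingers": -0.3},{"delta_pos": [12.1,3.7,0],"dr": [0,0,-0.6],"fingers": -0.3},{"delta_pos": [12.1,3.7,5],"dr": [0,0,-0.6],"fingers": -0.3},{"delta_pos": [12.1,3.7,10],"dr": [0,0,-0.6],"fingers": -0.3},{"delta_pos": [12.1,3.7,13.6],"dr": [0,0,-0.6],"fingers": -0.3}]}}

```text
time: 1.98
tool_pos: [0.5364, 0.1421, 0.0781]
tool_rot: [-3.139, 0.001, 1.359]
contact_force: [-0.4, -0.6, -0.3]
opening: 0.0595
grip_force: 0.0
```

```bash
python3 -c "
from h import *
F=np.load('F.npy');go(F,[12,112,25],np.pi/2)"
```

```text
now infix [[ 11.1 112.3  78.1]] world tgt [0.5372 0.1416 0.025 ] delta cm [-0.03  0.1   5.31] dr [-0.2  0.1 -0.1]
```

Request:
{"api": "step_arm", "payload": {"increments": [{"delta_pos": [0,0,3],"dr": [0,0,0],"fingers": -0.3},{"delta_pos": [0,0,5.2],"dr": [0,0,0],"fingers": -0.3},{"delta_pos": [0,0,5.2],"dr": [0,0,0],"fingers": -0.3},{"delta_pos": [-0.7,0,5.2],"dr": [0,0,0],"fingers": -0.3},{"delta_pos": [-1.4,0,5.2],"dr": [0,0,0],"fingers": -0.3}]}}

```text
time: 2.6
tool_pos: [0.5352, 0.1278, 0.0298]
tool_rot: [3.14, -0.0, 1.358]
contact_force: [0.6, -0.2, 0.1]
opening: 0.0595
grip_force: 0.0
```

```bash
python3 -c "
from h import *
F=np.load('F.npy');go(F,[12,85,25],np.pi/2)"
```

```text
now infix [[13.  98.1 29.8]] world tgt [0.5315 0.1152 0.025 ] delta cm [-1.31 -0.1   0.48] dr [ 0.1 -0.  -0.1]
```

Request:
{"api": "step_arm", "payload": {"increments": [{"delta_pos": [0,0,0.4],"dr": [0,0,0],"fingers": -0.3},{"delta_pos": [0,0,0.4],"dr": [0,0,0],"fingers": -0.3},{"delta_pos": [-0.3,0,0.4],"dr": [0,0,0],"fingers": -0.3},{"delta_pos": [-0.6,0,0.4],"dr": [0,0,0],"fingers": -0.3},{"delta_pos": [-0.9,0,0.4],"dr": [0,0,0],"fingers": -0.3}]}}

```text
time: 3.22
tool_pos: [0.5327, 0.1196, 0.0247]
tool_rot: [-3.142, -0.0, 1.358]
contact_force: [0.3, 2.9, 0.1]
opening: 0.0596
grip_force: 1.2
```

```bash
python3 - <<'E'
from h import *
import cv2
F=np.load('F.npy');go(F,[12,85,25],np.pi/2)
a=viewer.read_camera("top")[...,::-1]; b=viewer.read_camera("side")[...,::-1]
cv2.imwrite("pics/t1.png",a);cv2.imwrite("pics/s1.png",b)
E
```

```text
now infix [[12.2 89.6 24.7]] world tgt [0.5315 0.1152 0.025 ] delta cm [-0.46 -0.02 -0.03] dr [-0.  -0.  -0.1]
```

Request:
{"api": "step_arm", "payload": {"increments": [{"delta_pos": [-0.2,0,0],"dr": [0,0,0],"fingers": -0.3},{"delta_pos": [-0.3,0,0],"dr": [0,0,0],"fingers": -0.3},{"delta_pos": [-0.4,0,0],"dr": [0,0,0],"fingers": -0.3},{"delta_pos": [-0.4,0,0],"dr": [0,0,0],"fingers": -0.3},{"delta_pos": [-0.4,0,0],"dr": [0,0,0],"fingers": -0.3}]}}

```text
time: 3.95
tool_pos: [0.532, 0.1154, 0.0247]
tool_rot: [3.141, 0.0, 1.358]
contact_force: [0.2, 1.6, -0.1]
opening: 0.0597
grip_force: 0.7
```

```bash
python3 - <<'E'
from h import *
import cv2
F=np.load('F.npy');go(F,[12,85,25],np.pi/2)
a=viewer.read_camera("top")[...,::-1]; b=viewer.read_camera("side")[...,::-1]
cv2.imwrite("pics/t1.png",a);cv2.imwrite("pics/s1.png",b)
r=lambda i:cv2.resize(i,None,fx=5,fy=5,interpolation=cv2.INTER_CUBIC)
A=r(a[200:300,235:335]);B=r(b[185:285,280:380]); cv2.imwrite("pics/c1.png",cv2.resize(cv2.hconcat([A,B]),(800,400),interpolation=cv2.INTER_AREA))
E
```

```text
now infix [[12.4 85.3 24.7]] world tgt [0.5315 0.1152 0.025 ] delta cm [-0.03 -0.04 -0.03] dr [ 0.   0.  -0.1]
```

View pics/c1.png

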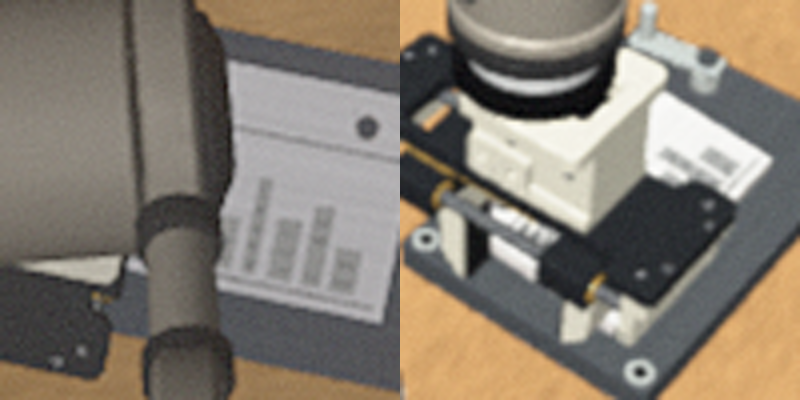

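The gripper hides the left half of the plate. In the top view (left panel) the right hole is at (367,127) and the near-right corner at (380,323). I'll refit from those two points.

```bash
cat > m1.py <<'E'
from h import *
F=np.array([.5024,.0335,0,-.2114])
q=(np.array([[367,127],[380,323]])+.5)/4-.5+[235,200]
P,e=fitP([("top",q,PL[[5,2]])]); print(P.round(4),e,(infix(F,P[:3])*1e3).round(1),np.degrees(P[3]-F[3]))
F=np.load("F.npy"); go(F,[12,115,75],np.pi/2); go(F,[115,0,75],0)
E
python3 m1.py
```

```text
[ 0.5201  0.0301  0.0248 -0.2107 -0.0873] 0.10603033792559333 [[18.   0.3 24.8]] 0.03887686333092963
now infix [[12.4 85.3 24.7]] world tgt [0.5378 0.1445 0.075 ] delta cm [ 2.96 -0.04 -5.03] dr [ 0.   0.  -0.1]
now infix [[12.4 85.3 24.7]] world tgt [0.6144 0.0105 0.075 ] delta cm [-8.52 10.28 -5.02] dr [ 0.   0.  89.9]
```

Request:
{"api": "step_arm", "payload": {"increments": [{"delta_pos": [1,0,0],"dr": [0,0,0],"fingers": -0.3},{"delta_pos": [1.5,0,-5],"dr": [0,0,0],"fingers": -0.3},{"delta_pos": [1,2,-11],"dr": [0,0,10],"fingers": -0.5},{"delta_pos": [0,6,-14],"dr": [0,0,20],"fingers": -1},{"delta_pos": [-3,9.3,-14],"dr": [0,0,30],"fingers": -1}]}}

```text
time: 4.68
tool_pos: [0.6194, 0.0674, 0.1686]
tool_rot: [3.136, -0.005, 0.831]
contact_force: [0.2, -0.2, -0.8]
opening: 0.0843
grip_force: 0.0
```

Request:
{"api": "step_arm", "payload": {"increments": [{"delta_pos": [0,0,0],"dr": [0,0,10],"fingers": -1},{"delta_pos": [0,0,0],"dr": [0,0,20],"fingers": -1},{"delta_pos": [0,0,0],"dr": [0,0,30],"fingers": -1},{"delta_pos": [0,0,0],"dr": [0,0,40],"fingers": -1},{"delta_pos": [0,0,0],"dr": [0,0,50],"fingers": -1}]}}

```text
time: 5.3
tool_pos: [0.6164, 0.067, 0.1646]
tool_rot: [3.141, 0.0, -0.044]
contact_force: [0.3, -0.2, -0.1]
opening: 0.0921
grip_force: 0.0
```

```bash
python3 -c "
from h import *
F=np.load('F.npy');go(F,[105,0,75],0)"
```

```text
now infix [[105.1  55.7 164.6]] world tgt [0.6046 0.0126 0.075 ] delta cm [-0.94  5.49  8.96] dr [0.  0.  9.6]
```

Request:
{"api": "step_arm", "payload": {"increments": [{"delta_pos": [-0.9,5.5,0],"dr": [0,0,9.6],"fingers": -1},{"delta_pos": [-0.9,5.5,4],"dr": [0,0,9.6],"fingers": -1},{"delta_pos": [-0.9,5.5,9],"dr": [0,0,9.6],"fingers": -1},{"delta_pos": [-0.9,5.5,13],"dr": [0,0,9.6],"fingers": -1},{"delta_pos": [-0.9,5.5,14],"dr": [0,0,9.6],"fingers": -1}]}}

```text
time: 5.92
tool_pos: [0.6036, 0.0124, 0.0221]
tool_rot: [3.141, 0.005, -0.206]
contact_force: [0.0, -0.0, 0.3]
opening: 0.0917
grip_force: 0.0
```

```bash
python3 -c "
from h import *
F=np.load('F.npy');go(F,[80,0,24.5],0)"
```

```text
now infix [[104.1  -0.3  22.1]] world tgt [0.5802 0.0178 0.0245] delta cm [-2.41 -0.05 -0.23] dr [0.  0.3 0.3]
```

Request:
{"api": "step_arm", "payload": {"increments": [{"delta_pos": [0,0,-0.3],"dr": [0,0,0.3],"fingers": -1},{"delta_pos": [-0.7,0,-0.3],"dr": [0,0,0.3],"fingers": -1},{"delta_pos": [-1.4,0,-0.3],"dr": [0,0,0.3],"fingers": -1},{"delta_pos": [-2,0,-0.3],"dr": [0,0,0.3],"fingers": -1},{"delta_pos": [-2.4,0,-0.3],"dr": [0,0,0.3],"fingers": -1}]}}

```text
time: 6.55
tool_pos: [0.5821, 0.0169, 0.0283]
tool_rot: [-3.141, -0.002, -0.211]
contact_force: [2.9, -0.2, -0.9]
opening: 0.0918
grip_force: 1.0
```

Request:
{"api": "step_arm", "payload": {"increments": [{"delta_pos": [-0.15,0,0],"dr": [0,0,0],"fingers": -1},{"delta_pos": [-0.3,0,0],"dr": [0,0,0],"fingers": -1},{"delta_pos": [-0.45,0,0],"dr": [0,0,0],"fingers": -1},{"delta_pos": [-0.6,0,0],"dr": [0,0,0],"fingers": -1},{"delta_pos": [-0.7,0,0],"dr": [0,0,0],"fingers": -1}]}}

```text
time: 7.18
tool_pos: [0.5748, 0.0183, 0.0275]
tool_rot: [3.141, 0.001, -0.211]
contact_force: [1.6, -0.4, -1.0]
opening: 0.0921
grip_force: 0.9
```

```bash
python3 -c "
from h import *
F=np.load('F.npy');go(F,[64.5,0,24.5],0)"
```

```text
now infix [[74.6 -0.6 27.5]] world tgt [0.565  0.0211 0.0245] delta cm [-1.01 -0.06  0.31] dr [0. 0. 0.]
```

Request:
{"api": "step_arm", "payload": {"increments": [{"delta_pos": [0,0,0.3],"dr": [0,0,0],"fingers": -1},{"delta_pos": [-0.15,0,0.3],"dr": [0,0,0],"fingers": -1},{"delta_pos": [-0.3,0,0.3],"dr": [0,0,0],"fingers": -1},{"delta_pos": [-0.45,0,0.3],"dr": [0,0,0],"fingers": -1},{"delta_pos": [-0.6,0,0.3],"dr": [0,0,0],"fingers": -1}]}}

```text
time: 7.8
tool_pos: [0.569, 0.0196, 0.0247]
tool_rot: [3.142, 0.0, -0.211]
contact_force: [1.7, -0.2, -1.0]
opening: 0.0919
grip_force: 0.9
```

Request:
{"api": "step_arm", "payload": {"increments": [{"delta_pos": [-0.05,0,0],"dr": [0,0,0],"fingers": -1},{"delta_pos": [-0.1,0,0],"dr": [0,0,0],"fingers": -1},{"delta_pos": [-0.15,0,0],"dr": [0,0,0],"fingers": -1},{"delta_pos": [-0.15,0,0],"dr": [0,0,0],"fingers": -1},{"delta_pos": [-0.15,0,0],"dr": [0,0,0],"fingers": -1}]}}

```text
time: 8.43
tool_pos: [0.5677, 0.0199, 0.0247]
tool_rot: [3.141, 0.0, -0.211]
contact_force: [-0.5, 0.5, 0.2]
opening: 0.092
grip_force: 0.0
```

```bash
python3 - <<'E'
from h import *
import cv2
F=np.load('F.npy');go(F,[64.5,0,24.5],0)
a=viewer.read_camera("top")[...,::-1]; b=viewer.read_camera("side")[...,::-1]
r=lambda i:cv2.resize(i,None,fx=4,fy=4,interpolation=cv2.INTER_CUBIC)
cv2.imwrite("pics/c2.png",cv2.hconcat([r(a[200:310,240:340]),r(b[185:295,280:380])]))
E
```

```text
now infix [[67.4 -0.6 24.7]] world tgt [0.565  0.0211 0.0245] delta cm [-0.29 -0.06  0.02] dr [0. 0. 0.]
```

View pics/c2.png

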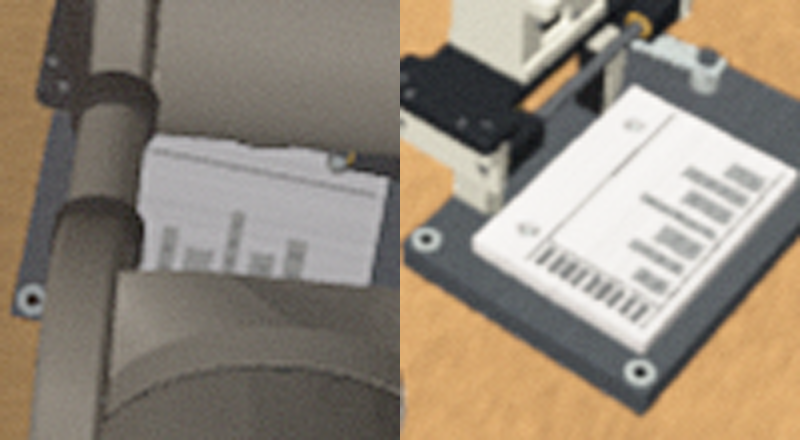

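The force fell to zero and the holes now look bright at (528,230) and (634,126) in the side panel, as if filled by the pins. The plate has probably dropped, so I'll check its tilt numerically.

```bash
python3 - <<'E'
from h import *
F=np.array([.5009,.0374,0,-.2118])
q=(np.array([[472,243],[632,85],[797,175],[643,340],[528,230],[634,126]])+.5)/4-.5+[280,185]
for z,t in((.02,0),(.0225,-.04),(.0248,-.087)):
    P,e=fitP([("side",q,PL)],z,t); print(z,e,(infix(F,P[:3])*1e3).round(1),np.degrees(P[3]-F[3]))
P,e=fit([("side",q,PL)],m5,[.52,0,.02,-.2,0]);print(P,e)
go(np.load('F.npy'),[95,0,60],0)
E
```

```text
0.02 2.0006492215882425 [[-167.4 -136.6   20. ]] -5.633629315725385
0.0225 2.193419272204264 [[-167.7 -133.9   22.5]] -5.1856660873690625
0.0248 2.4677328617435887 [[-167.8 -131.5   24.8]] -4.653856431044386
[ 0.30787107 -0.05978276  0.02160718 -0.32680459  0.09262443] 1.800318864320316
now infix [[67.4 -0.6 24.8]] world tgt [0.5949 0.0147 0.06  ] delta cm [ 2.76 -0.06 -3.52] dr [ 0. -0.  0.]
```

```bash
python3 - <<'E'
from h import *
F=np.array([.5009,.0374,0,-.2118])
q=(np.array([[472,243],[632,85],[797,175],[643,340],[528,230],[634,126]])-[400,0]+.5)/4-.5+[280,185]
for z,t in((.02,0),(.0225,-.04),(.0248,-.087)):
    P,e=fitP([("side",q,PL)],z,t); print(z,e,(infix(F,P[:3])*1e3).round(1),np.degrees(P[3]-F[3]))
P,e=fit([("side",q,PL)],m5,[.52,0,.02,-.2,0]);print(P,e)
E
```

```text
0.02 0.42791107043447446 [[ 1.2 -1.5 20. ]] 0.4854330231097809
0.0225 0.7084402195181644 [[ 0.2  0.6 22.5]] 0.9203943174911529
0.0248 1.1185755344361945 [[-0.6  2.6 24.8]] 1.4404561331793049
[ 0.50220553  0.03402354  0.01805112 -0.20642036  0.01605389] 0.3857825530741784
```

Request:
{"api": "step_arm", "payload": {"increments": [{"delta_pos": [1,0,0],"dr": [0,0,0],"fingers": -1},{"delta_pos": [3,0,0],"dr": [0,0,0],"fingers": -1},{"delta_pos": [3,0,-5],"dr": [0,0,0],"fingers": -1},{"delta_pos": [3,0,-10],"dr": [0,0,0],"fingers": 0},{"delta_pos": [3,6,-12],"dr": [0,0,0],"fingers": 1}]}}

```text
time: 9.15
tool_pos: [0.5874, -0.0426, 0.148]
tool_rot: [-3.141, -0.007, -0.206]
contact_force: [0.3, -0.2, -0.8]
opening: 0.0764
grip_force: 0.0
```

The flat, seated pose fits best. Next is the clip.

```bash
python3 -c "
from h import *
F=np.load('F.npy');go(F,[95,-119,100],-np.pi/4)"
```

```text
now infix [[ 99.7 -57.5 148. ]] world tgt [ 0.5699 -0.1017  0.1   ] delta cm [-0.54  6.15  4.79] dr [-0.2 -0.3 45.3]
```

Request:
{"api": "step_arm", "payload": {"increments": [{"delta_pos": [-0.5,2,0],"dr": [0,0,10],"fingers": 1},{"delta_pos": [-0.5,4,0],"dr": [0,0,20],"fingers": 1},{"delta_pos": [-0.5,6.1,0],"dr": [0,0,30],"fingers": 1},{"delta_pos": [-0.5,6.1,2],"dr": [0,0,40],"fingers": 1},{"delta_pos": [-0.5,6.1,4.8],"dr": [0,0,45.3],"fingers": 1}]}}

```text
time: 9.78
tool_pos: [0.5681, -0.1039, 0.0968]
tool_rot: [-3.14, -0.002, -1.006]
contact_force: [-0.3, -0.1, 0.1]
opening: 0.0261
grip_force: 0.0
```

```bash
python3 - <<'E'
from h import *
import cv2
F=np.load('F.npy');go(F,[95,-119,46],-np.pi/4)
a=viewer.read_camera("top")[...,::-1]; b=viewer.read_camera("side")[...,::-1]
r=lambda i:cv2.resize(i,None,fx=3.6,fy=3.6,interpolation=cv2.INTER_CUBIC)
cv2.imwrite("pics/c3.png",cv2.hconcat([r(a[195:305,270:380]),r(b[165:275,280:390])]))
E
```

```text
now infix [[  93.7 -121.5   96.8]] world tgt [ 0.5699 -0.1017  0.046 ] delta cm [-0.1  -0.26  5.08] dr [-0.1 -0.1 -0.6]
```

View pics/c3.png

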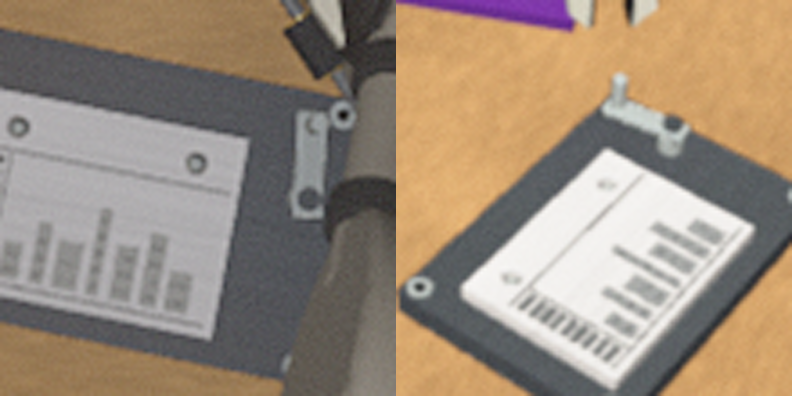

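The pins fill both holes, at (18,127) and (196,163) in the top panel, and the plate lies square on the slab. It is seated, so I'll lower behind the post.

Request:
{"api": "step_arm", "payload": {"increments": [{"delta_pos": [0,0,0],"dr": [0,0,0],"fingers": 1},{"delta_pos": [0,0,2],"dr": [0,0,0],"fingers": 1},{"delta_pos": [0,0,4],"dr": [0,0,0],"fingers": 1},{"delta_pos": [0,0,5],"dr": [0,0,0],"fingers": 1},{"delta_pos": [0,0,5],"dr": [0,0,0],"fingers": 1}]}}

```text
time: 10.5
tool_pos: [0.5673, -0.103, 0.0468]
tool_rot: [-3.141, -0.0, -1.001]
contact_force: [0.1, 0.1, -1.3]
opening: 0.0004
grip_force: 0.0
```

```bash
python3 - <<'E'
from h import *
F=np.load('F.npy')
for p in([84,-107.5],[80.4,-98],[73,-88.6],[63,-81.6],[54,-78.3],[45,-77],[42,-75]): go(F,p+[45],-np.pi/4)
E
```

```text
now infix [[  92.7 -120.8   46.8]] world tgt [ 0.5616 -0.0881  0.045 ] delta cm [-1.56 -0.32  0.18] dr [-0.  -0.  -0.2]
now infix [[  92.7 -120.8   46.8]] world tgt [ 0.56   -0.0781  0.045 ] delta cm [-2.49 -0.73  0.18] dr [-0.  -0.  -0.2]
now infix [[  92.7 -120.8   46.8]] world tgt [ 0.5548 -0.0674  0.045 ] delta cm [-3.68 -0.87  0.18] dr [-0.  -0.  -0.2]
now infix [[  92.7 -120.8   46.8]] world tgt [ 0.5465 -0.0584  0.045 ] delta cm [-4.88 -0.65  0.18] dr [-0.  -0.  -0.2]
now infix [[  92.7 -120.8   46.8]] world tgt [ 0.5383 -0.0533  0.045 ] delta cm [-5.74 -0.25  0.18] dr [-0.  -0.  -0.2]
now infix [[  92.7 -120.8   46.8]] world tgt [ 0.5298 -0.0501  0.045 ] delta cm [-6.47  0.3   0.18] dr [-0.  -0.  -0.2]
now infix [[  92.7 -120.8   46.8]] world tgt [ 0.5273 -0.0476  0.045 ] delta cm [-6.82  0.37  0.18] dr [-0.  -0.  -0.2]
```

Request:
{"api": "step_arm", "payload": {"increments": [{"delta_pos": [-0.8,-0.2,0.1],"dr": [0,0,0],"fingers": 1},{"delta_pos": [-1.6,-0.3,0.1],"dr": [0,0,0],"fingers": 1},{"delta_pos": [-2.1,-0.5,0.1],"dr": [0,0,0],"fingers": 1},{"delta_pos": [-2.5,-0.7,0.1],"dr": [0,0,0],"fingers": 1},{"delta_pos": [-3.1,-0.8,0.1],"dr": [0,0,0],"fingers": 1}]}}

```text
time: 11.12
tool_pos: [0.5571, -0.0723, 0.0458]
tool_rot: [-3.141, -0.001, -1.002]
contact_force: [2.4, -0.9, 0.5]
opening: 0.0005
grip_force: 1.0
```

Request:
{"api": "step_arm", "payload": {"increments": [{"delta_pos": [-0.6,0,0],"dr": [0,0,0],"fingers": 1},{"delta_pos": [-1.2,0.05,0],"dr": [0,0,0],"fingers": 1},{"delta_pos": [-1.8,0.15,0],"dr": [0,0,0],"fingers": 1},{"delta_pos": [-2.3,0.4,0],"dr": [0,0,0],"fingers": 1},{"delta_pos": [-2.6,0.55,0],"dr": [0,0,0],"fingers": 1}]}}

```text
time: 11.75
tool_pos: [0.5378, -0.0534, 0.0454]
tool_rot: [3.141, 0.0, -1.002]
contact_force: [0.9, -1.5, -0.7]
opening: 0.0003
grip_force: 0.6
```

```bash
python3 - <<'E'
from h import *
F=np.load('F.npy')
for p in([45,-77],[42,-75]): go(F,p+[45],-np.pi/4)
E
```

```text
now infix [[ 53.5 -78.5  45.4]] world tgt [ 0.5298 -0.0501  0.045 ] delta cm [-0.7   0.5   0.04] dr [ 0.   0.  -0.3]
now infix [[ 53.5 -78.5  45.4]] world tgt [ 0.5273 -0.0476  0.045 ] delta cm [-1.05  0.57  0.04] dr [ 0.   0.  -0.3]
```

Request:
{"api": "step_arm", "payload": {"increments": [{"delta_pos": [-0.3,0.2,0],"dr": [0,0,0],"fingers": 1},{"delta_pos": [-0.5,0.35,0],"dr": [0,0,0],"fingers": 1},{"delta_pos": [-0.7,0.5,0],"dr": [0,0,0],"fingers": 1},{"delta_pos": [-0.8,0.5,0],"dr": [0,0,0],"fingers": 1},{"delta_pos": [-0.8,0.5,0],"dr": [0,0,0],"fingers": 1}]}}

```text
time: 12.38
tool_pos: [0.5315, -0.0509, 0.0457]
tool_rot: [-3.14, -0.004, -1.002]
contact_force: [6.6, -5.9, -4.1]
opening: 0.0003
grip_force: 3.9
```

Request:
{"api": "step_arm", "payload": {"increments": [{"delta_pos": [-0.1,0,0],"dr": [0,0,0],"fingers": 1},{"delta_pos": [-0.2,0,0],"dr": [0,0,0],"fingers": 1},{"delta_pos": [-0.2,0,0],"dr": [0,0,0],"fingers": 1},{"delta_pos": [-0.2,0,0],"dr": [0,0,0],"fingers": 1},{"delta_pos": [-0.2,0,0],"dr": [0,0,0],"fingers": 1}]}}

```text
time: 13.0
tool_pos: [0.5314, -0.0506, 0.0459]
tool_rot: [-3.139, -0.007, -1.001]
contact_force: [7.1, -11.2, -7.1]
opening: 0.0002
grip_force: 7.0
```

```bash
python3 - <<'E'
from h import *
F=np.load('F.npy')
for p in([45,-77],[42,-75]): go(F,p+[45],-np.pi/4)
E
```

```text
now infix [[ 46.7 -77.1  45.9]] world tgt [ 0.5298 -0.0501  0.045 ] delta cm [-0.13  0.11  0.08] dr [-0.2 -0.4 -0.3]
now infix [[ 46.7 -77.1  45.9]] world tgt [ 0.5273 -0.0476  0.045 ] delta cm [-0.48  0.18  0.08] dr [-0.2 -0.4 -0.3]
```

The arm stalled with the force rising to about 15 N at the expected stop position. I'll retreat and look.

Request:
{"api": "step_arm", "payload": {"increments": [{"delta_pos": [1,0,0],"dr": [0,0,0],"fingers": 1},{"delta_pos": [3,0,0],"dr": [0,0,0],"fingers": 1},{"delta_pos": [5,0,-4],"dr": [0,0,0],"fingers": 1},{"delta_pos": [6,3,-9],"dr": [0,0,0],"fingers": 1},{"delta_pos": [6,8,-13],"dr": [0,0,0],"fingers": 1}]}}

```text
time: 13.62
tool_pos: [0.4954, -0.1425, 0.1763]
tool_rot: [-3.141, -0.002, -1.001]
contact_force: [0.7, -1.4, 0.4]
opening: 0.0005
grip_force: 0.0
```

Request:
{"api": "step_arm", "payload": {"increments": [{"delta_pos": [0,6,0],"dr": [0,0,0],"fingers": 1},{"delta_pos": [0,12,0],"dr": [0,0,0],"fingers": 1},{"delta_pos": [0,16,0],"dr": [0,0,0],"fingers": 1},{"delta_pos": [0,16,0],"dr": [0,0,0],"fingers": 1},{"delta_pos": [0,16,0],"dr": [0,0,0],"fingers": 1}]}}

```text
time: 14.25
tool_pos: [0.3603, -0.2275, 0.1748]
tool_rot: [-3.141, -0.0, -1.003]
contact_force: [-0.4, 0.0, 0.5]
opening: 0.0003
grip_force: 0.0
```

```bash
python3 - <<'E'
from h import *
import cv2
a=viewer.read_camera("top")[...,::-1]; b=viewer.read_camera("side")[...,::-1]
r=lambda i:cv2.resize(i,None,fx=3,fy=3,interpolation=cv2.INTER_CUBIC)
cv2.imwrite("pics/c4.png",cv2.hconcat([r(a[195:325,250:380]),r(b[165:295,270:400])]))
for n,x in(("top",a),("side",b)): # bystanders unchanged?
    d=cv2.absdiff(x,cv2.imread(f"pics/{n}0.png")).max(2)
    for k,(u,v,w) in dict(top=dict(jar=(206,212,20),cup=(187,274,20),tape=(396,315,26)),side=dict(jar=(267,281,18),cup=(314,323,18),tape=(418,204,22)))[n].items(): print(n,k,(d[v-w:v+w,u-w:u+w]>40).sum())
E
```

```text
top jar 0
top cup 0
top tape 0
side jar 0
side cup 0
side tape 0
```

View pics/c4.png

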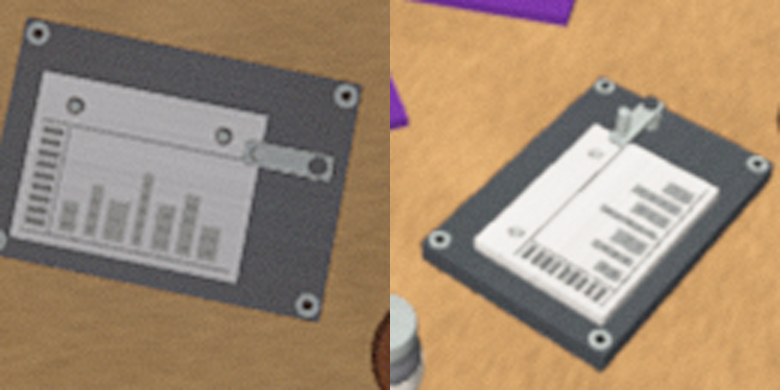

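The clip bar runs from (318,166) to (252,153), parallel to the slab's far edge, and lies over the plate edge. The plate is flat with the pins in both holes, and the tape, jar and cup haven't moved.

```bash
python3 -c "
from cell import robot
print(robot.hand_in())"
```

```text
the job is handed in; nothing more can be done
None
```

The plate is seated flat over both pins, the clip is turned to its stop with its bar square over the plate's edge, the tape, jar and cup are unmoved, and the job is handed in.

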